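# Find the lopsided bail handle on the knife edge

## Robot

A 6-joint arm with a two-finger parallel gripper is mounted at the origin on the work surface. World frame = base frame: x ahead of the robot, y to its left, z up, the work surface at z = 0. Lengths are in m, angles in rad, forces in N, time in s.
With the tool pointing down it reaches from about 0.3 to 0.875 m from the base axis. Payload 6.4 kg.
Tool frame: the origin (TCP) lies between the finger pads; the fingertips stand 8 mm ahead of it and the grasp point (between the pads) lies 11 mm behind it; z points along the fingers, y is the direction in which the jaws open and shut (so a half turn about z gives the same grasp; the last joint's range is limited). The gripper opens to 85 mm and grips with 20 to 120 N. Pads are 22 mm wide; open, the fingers measure 114 mm over their backs; the gripper's body (76 mm by 85 mm) begins 54 mm behind the grasp point. The pads swing forward as they close: fully open they stand 13 mm farther back than shut.
Start: joints at [1.105, 0.181, 1.607, -0, 1.354, -0.206], TCP at [0.148, 0.556, 0.239] pointing down, gripper open.
Joint ranges: [-2.99, 2.99], [-0.89, 2.07], [0.3, 2.58], [-1.14, 4.28], [0, 2.63], [-3.12, 3.12]. Speed limits (rad/s): [2.57, 2.57, 3.01, 3.14, 3.14, 3.14].

## Interface

Orientations are given as a unit quaternion [w, x, y, z].
In Python, from bench import monitor, viewer, workorder, spotter gives the robot as it stands. The module is installed in compiled form; this text tells all that it offers.
- The arm moves only by the tool move_arm, never from a script. Its argument "motion" is a list of rows, each a list of 3 entries, a list of its own where there are three numbers: the shift along the tool's x, y, z in units of 60 mm (1.0 is 60 mm), then the turn, a rotation vector about the tool's x, y, z in units of 8 degrees (1.0 is 8 degrees), then the opening in per cent of the stroke, from 0 (shut) to 100 (fully open). In form: [[[dx, dy, dz], [rx, ry, rz], grip], ...]. A call has 1 to 10 rows; each row is the pose to reach, as a shift and turn from the pose commanded when the call began, along the tool's axes at that moment; what a row does not reach only later rows make up. A row lasts 1/8 s, in which the tool goes at most 62.5 mm and 10.7 degrees, less where a joint would pass 70% of its speed; a pose out of reach is approached as far as the arm can. A call with a gripper value outside its range is refused whole. The fingers move at their own pace and stop on an object; the grip force is fixed at half the most. Time passes only in rows, so rows that repeat a pose let the fingers close. It gives the time, the measured TCP pose, the force and the opening at its end, in the units of the state.
- monitor.get_obs(): the state, without advancing time (a new reading comes with each control period).
- viewer.camera(name): name is "side" or "top"; returns the picture (480x640x3 uint8, blue, green, red); there is no depth.
- viewer.calibration(name): a dict with "fovy" (degrees; the focal length in pixels is half the picture's height over the tangent of half this angle, whatever the lens; pixels are square), "cx", "cy" (the principal point, pixels), "extrinsics" (4x4, takes a point from camera to world coordinates). Camera axes: x right, y down, z forward; pixel columns grow to the right and rows downward; lengths in m; the calibration is good to about 2 mm. A picture is of the moment at which its call begins. calibration takes no time and is no camera call.
- workorder.hand_in(): hands the job in, once; it reports no verdict.
Trained networks look in the newest picture that a camera, given by its name, has taken for a name from the list of things; names that differ only in an ending like _2 or _b are one class to them, and where a whole thing is asked for, a point or a joint stands for the part that bears it (a point fixed in the world has none). Each returns a list of dicts, best first, with "score" (0 to 1); they miss things now and then, are a little off and sometimes report something else, mostly with a low value. They report only what shows in the picture. A call takes as long as a camera call. They do not tell look-alikes from the thing itself.
- spotter.search_frame(camera, name): "centre" ([column, row] as shares, 0 to 1, of the picture: columns of its width, rows of its height, amid what is visible of it).
- spotter.outline_of(camera, name): "region" (480x640 bool, what is visible of it) and "centre" ([column, row] as shares, 0 to 1, of the picture: columns of its width, rows of its height, amid what is visible of it).
The state is a dict: "time_s": time; "q": joint angles; "dq": joint speeds; "joint_efforts": joint torques, N m; "eef_pos": TCP position; "eef_rot": TCP orientation; "wrist_force": force on the tool from outside, world axes, zero at the start; "torque": the same for the moment, N m; "opening": opening from 0.0 (shut) to 1.0 (fully open).
Only numpy, scipy, OpenCV 4.12 (cv2) and the standard library are available. Lean on these libraries where they do the work, as an engineer would, in place of code of your own. Each camera call takes 0.05 s, during which the arm holds its last target. There are 200 camera calls.

## Task

One of the two notched wooden teapot handles has a hidden weight in one leg. Hang them by the notch on the knife edge of the balancing stand to find out which one tips: leave the true handle balanced level on the knife edge, and stand the lopsided one upright inside the white reject tray.

Things in the scene. Friction and masses are not known exactly. Their poses are not given: they have to be found in the camera images.
- handle_a: oak bail handle, a bridge 154 long (x), 32 wide (y), 74 mm tall on two legs at x = +-70, about 150 g. Origin: apex of the V-notch under its middle, 54 mm above the soles; z up. Notch along y, mouth 20 wide, 17 mm deep, self-centring. Crown block over the apex, 36 x 32 x 20 mm high, flat-sided: grip it across y. This or handle_b is lopsided
- handle_b: exact look-alike of handle_a: same shape, sizes, near-equal mass, origin and axes (see there). One of the two hides a weight in one leg: set on the edge and let go it tips about 20 degrees until a foot meets the stand's base, notch still on the edge; the true one stays level
- knife_edge (a point): middle of the level knife edge of the fixed balancing stand: steel blade on a dark steel base, edge 88 mm above the table, 18 mm long along y; a handle hangs with its length along x. Blade 2.4 mm thick for 22 mm down, post and block below no wider than 18 mm in y, so fingers on the 32 mm crown pass on either side. Base plate 200 (x) by 80 mm (y), top 78 mm below the edge
- tray_in (a point): centre of the inner floor (5 mm above the table) of the fixed white plastic reject tray, open on top, 250 mm (x) by 130 mm (y) by 34 mm high outside, walls 5 mm
Mind the look-alikes: they are no part of the job. Leave any pink or red look-alike of the handle_a alone.

How it is judged:
By the outcome, as a careful person would: the job done as asked, in the order asked, and still so for the second after the job is handed in, with the robot touching nothing.
It also fails if it takes over 72 s, if anything falls off the work surface, if the arm or the gripper's body presses on something with over 40 N, if the wrist force passes 120 N, or if a joint passes its speed limit or range.

## Working session

There is one attempt and no reset: what is moved stays moved. The work goes in short steps, Python scripts to look and compute and a tool call to move; the robot and the scene stay as the last step left them, time stands still between calls to the robot, and variables do not carry over. Pictures are saved under pics/ and viewed, about 8 in all and at most 12, crops included, and the job is handed in when it is done.

Besides the shell and the picture viewer there is one more tool, called after "Emit:" as name([rows], argument=value, ...), one row to a line, values as JSON. move_arm: Moves the arm, as the interface text tells. Its arguments: {"type":"object","properties":{"motion":{"type":"array","items":{"type":"array"}}},"required":["motion"]}

```bash
mkdir -p pics
python3 - <<'E'
from bench import monitor, viewer, workorder, spotter
import cv2,numpy as np
np.set_printoptions(precision=4,suppress=True)
ims=[]
for n in("top","side"):
    im=viewer.camera(n); cv2.imwrite(f"pics/{n}0.png",im); c=viewer.calibration(n); print(n,c["fovy"],c["cx"],c["cy"]);print(np.array(c["extrinsics"]))
    for o in("handle_a","knife_edge","tray_in"):
        try: print(o,[(round(d["score"],2),np.round(np.array(d["centre"])*[640,480],1)) for d in spotter.search_frame(n,o)])
        except Exception as e: print(o,e)
o=monitor.get_obs();print({k:np.round(v,4) for k,v in o.items()})
E
```

```text
top 50.433769809453665 322.49723321170006 244.62782146617658
[[ 0.0021 -0.9882  0.1529  0.2619]
 [-0.9998  0.0013  0.0221 -0.1296]
 [-0.0221 -0.153  -0.988   1.2579]
 [ 0.      0.      0.      1.    ]]
handle_a [(0.98, array([402.7, 225.7])), (0.93, array([333.4, 234.2])), (0.71, array([371.3, 322.7])), (0.58, array([451.1, 331.1])), (0.57, array([543., 288.]))]
knife_edge [(0.61, array([259.7, 209.1]))]
tray_in [(0.87, array([136., 237.]))]
side 47.01212080522731 318.9995781767844 235.78396177101794
[[ 0.9456 -0.2411  0.2185  0.1221]
 [-0.3252 -0.7222  0.6105 -0.9363]
 [ 0.0106 -0.6483 -0.7613  1.1112]
 [ 0.      0.      0.      1.    ]]
handle_a [(0.81, array([364.8, 455.9])), (0.74, array([344.1, 242.2])), (0.73, array([380.6, 295.2])), (0.59, array([290.5, 369. ])), (0.58, array([270.9, 300.4]))]
knife_edge [(0.86, array([340.6, 199.9]))]
tray_in [(0.66, array([284.1, 133.5]))]
{'time_s': np.float64(0.4), 'q': array([ 1.1047,  0.1809,  1.6071, -0.    ,  1.3538, -0.2063]), 'dq': array([-0.0017, -0.0007, -0.0018,  0.0015, -0.0031, -0.0002]), 'joint_efforts': array([ -0.    , -44.4311, -35.1172,  -0.0004,   0.0035,   0.    ]), 'eef_pos': array([0.1477, 0.5556, 0.2392]), 'eef_rot': array([-0.    ,  0.1295,  0.9916, -0.0001]), 'wrist_force': array([ 1.4126, -0.8155, -0.7062]), 'torque': array([-0.0272,  0.0124,  0.0179]), 'opening': np.float64(0.9997)}
```

View pics/top0.png

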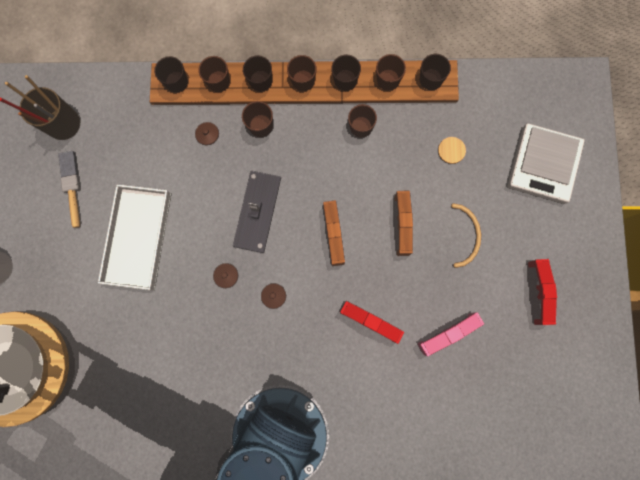

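View pics/side0.png

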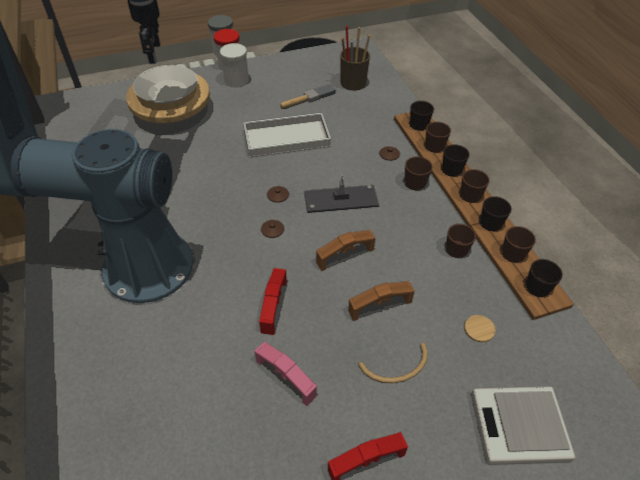

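The pictures show the two brown handles at top (334,234) and (403,222), and in the side view at (345,245) and (381,297). The red ones at (372,323) and (545,291) and the pink one at (452,334) are decoys, and the thin ring arc at (468,236) is something else. The stand is at (257,212) and the tray at (135,237). Next I'll fit poses from the silhouettes in both views.

```bash
cat > h.py <<'E'
from bench import monitor, viewer, workorder, spotter
import cv2,numpy as np
from scipy.optimize import least_squares
np.set_printoptions(precision=4,suppress=True)
CAL={n:viewer.calibration(n) for n in("top","side")}
def proj(n,P):
    c=CAL[n];E=np.array(c["extrinsics"]);p=(np.atleast_2d(P)-E[:3,3])@E[:3,:3]
    return p[:,:2]/p[:,2:]*(240/np.tan(np.radians(c["fovy"]/2)))+[c["cx"],c["cy"]]
def ray(n,uv,z):
    c=CAL[n];E=np.array(c["extrinsics"]);f=240/np.tan(np.radians(c["fovy"]/2))
    d=E[:3,:3]@[(uv[0]-c["cx"])/f,(uv[1]-c["cy"])/f,1];return E[:3,3]+d*(z-E[2,3])/d[2]
A=np.linspace(0,2*np.pi,48,endpoint=False);U=np.c_[np.cos(A),np.sin(A)]
sup=lambda p:(p@U.T).max(0)
def pts(m):  # mask -> pixels of largest component, at pixel centres
    k,l,s,_=cv2.connectedComponentsWithStats(m.astype(np.uint8));i=1+s[1:,4].argmax();y,x=np.nonzero(l==i);return np.c_[x,y].astype(float)
def box(hx,hy,z0,z1):return np.array([[a,b,c] for a in(-hx,hx) for b in(-hy,hy) for c in(z0,z1)])
def handle(zl):return np.r_[box(.077,.016,-.054,zl),box(.018,.016,0,.02)]
def rot(P,yaw):c,s=np.cos(yaw),np.sin(yaw);return P@np.array([[c,s,0],[-s,c,0],[0,0,1]])
def fit(model,masks,p0):
    S={n:sup(pts(m)) for n,m in masks.items()}
    def r(p):
        P=rot(model(p[3:]),p[2])+[p[0],p[1],0]
        return np.concatenate([sup(proj(n,P))-.5*0-S[n] for n in S])
    o=least_squares(r,p0,loss="soft_l1",x_scale=[.01,.01,.1]+[.01]*(len(p0)-3));return o.x,np.sqrt(np.mean(r(o.x)**2))
def shot(names=("top","side")):return {n:viewer.camera(n) for n in names}
E
cat > m.py <<'E'
from h import *
ims=shot()
R={n:spotter.outline_of(n,"handle_a") for n in ims}
for n in R:print(n,[(round(d["score"],2),np.round(np.array(d["centre"])*[640,480]),int(d["region"].sum())) for d in R[n]])
def near(n,uv):return min(R[n],key=lambda d:np.hypot(*(np.array(d["centre"])*[640,480]-uv)))["region"]
for t,s in(((334,234),(345,245)),((403,222),(381,297))):
    M={"top":near("top",t),"side":near("side",s)};x=ray("top",t,.05)
    H=lambda q:handle(q[0])+[0,0,.054]
    print("handle",x,fit(H,M,[x[0],x[1],0.1,0.0]),[fit(H,{k:M[k]},[x[0],x[1],0.1,0.0]) for k in M])
def win(im,f,c,w):
    m=np.zeros(im.shape[:2],bool);y0,x0=c[1]-w,c[0]-w;m[y0:y0+2*w,x0:x0+2*w]=f(im.astype(int))[y0:y0+2*w,x0:x0+2*w];return m
white=lambda i:(i.min(2)>150); dark=lambda i:(i.max(2)<75)
M={"top":win(ims["top"],white,(135,237),65),"side":win(ims["side"],white,(287,133),60)}
x=ray("top",(135,237),.02)
print("tray",[fit(lambda q:box(.125,.065,0,.034),m,[x[0],x[1],.1]) for m in(M,{"top":M["top"]},{"side":M["side"]})])
M={"top":win(ims["top"],dark,(257,212),50),"side":win(ims["side"],dark,(341,195),45)}
x=ray("top",(257,212),.02)
print("stand",[fit(lambda q:np.r_[box(.1,.04,0,.01),[[0,-.009,.088],[0,.009,.088]]],m,[x[0],x[1],.1]) for m in(M,{"top":M["top"]},{"side":M["side"]})])
v=np.vstack([np.hstack([cv2.resize(ims["top"][150:290,190:430],(480,280)),]),np.hstack([cv2.resize(ims["side"][150:310,290:430],(420,480)),np.zeros((480,60,3),np.uint8)])])
cv2.imwrite("pics/crop1.png",cv2.resize(v,None,fx=.78,fy=.78))
for n in M:
  ims[n][M[n]]=(0,255,0)
cv2.imwrite("pics/mask.png",np.hstack([cv2.resize(ims["top"][150:280,200:320],(480,520)),cv2.resize(ims["side"][140:260,290:400],(320,520))]))
E
python3 m.py
```

```text
top [(0.92, array([403., 223.]), 944), (0.82, array([337., 232.]), 901), (0.79, array([451., 333.]), 1007), (0.71, array([372., 324.]), 875), (0.7, array([546., 290.]), 1145)]
side [(0.94, array([365., 451.]), 1732), (0.93, array([271., 299.]), 959), (0.76, array([285., 368.]), 1277), (0.72, array([339., 240.]), 1000), (0.66, array([377., 295.]), 1156)]
handle [ 0.4747 -0.1301  0.05  ] (array([ 0.4823, -0.1283,  0.1519, -0.0137]), np.float64(0.8296780654745024)) [(array([ 0.4847, -0.1293,  0.139 , -0.0342]), np.float64(0.4410043295577812)), (array([ 0.4825, -0.1266,  0.1715, -0.0131]), np.float64(0.6334378032813017))]
handle [ 0.5037 -0.2962  0.05  ] (array([ 0.5068, -0.299 ,  0.0261, -0.0118]), np.float64(0.7198143351998332)) [(array([ 0.5084, -0.3013,  0.0165, -0.0252]), np.float64(0.3302464005709483)), (array([ 0.5072, -0.2975,  0.0317, -0.0122]), np.float64(0.6349420023010879))]
tray [(array([ 0.4771,  0.3707, -0.098 ]), np.float64(5.695041376965499)), (array([ 0.4766,  0.3695, -0.1016]), np.float64(2.0869671143489397)), (array([0.4833, 0.3667, 0.3298]), np.float64(8.67785867995753))]
stand [(array([ 0.5412,  0.0591, -0.1392]), np.float64(20.58635514465751)), (array([0.6133, 0.1005, 0.4059]), np.float64(35.878477829843916)), (array([ 0.5413,  0.06  , -0.175 ]), np.float64(1.8062753006549839))]
```

View pics/mask.png

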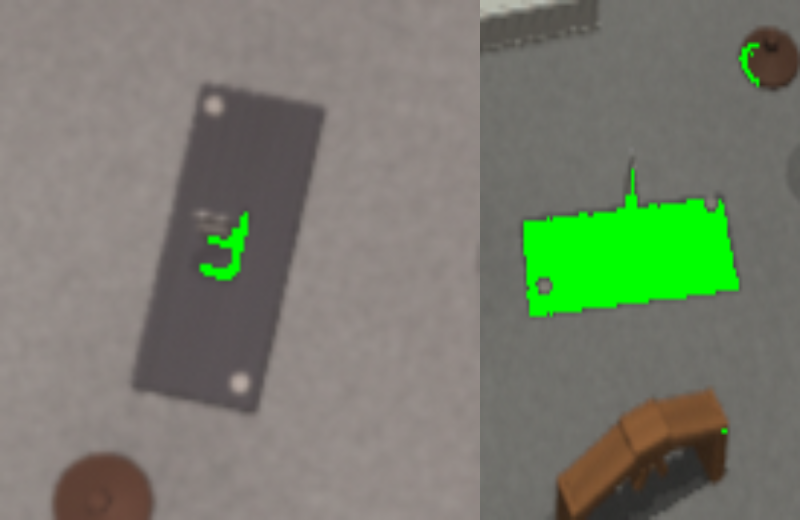

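View pics/crop1.png

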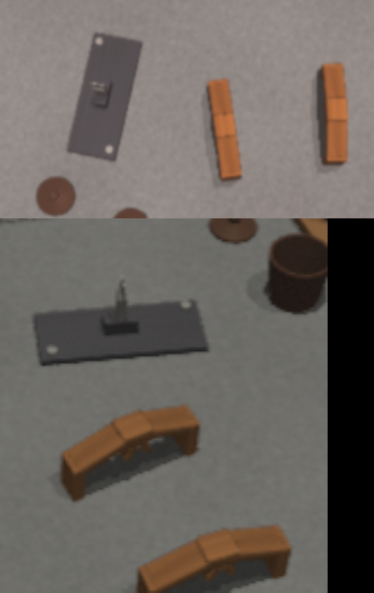

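The first crop shows the stand plate at top (257,212), where the dark threshold was too low, and its blade tip at about (342,176) in the side view. The second crop confirms that the two oak handles at top (334,234) and (403,222) are the brown ones. I'll refine the fit with colour masks.

```bash
cat > m2.py <<'E'
from h import *
ims=shot()
def win(im,f,x0,x1,y0,y1):
    m=np.zeros(im.shape[:2],bool);m[y0:y1,x0:x1]=f(im.astype(int))[y0:y1,x0:x1];return m
brown=lambda i:(i[...,2]-i[...,0]>38)
def tri(name,mod,M,x0):
    for m in(M,{"top":M["top"]},{"side":M["side"]}):
        x,e=fit(mod,m,x0);print(name,list(m),x,round(float(e),2))
H=lambda q:handle(q[0])+[0,0,.054]
tri("h1",H,{"top":win(ims["top"],brown,315,355,190,275),"side":win(ims["side"],brown,305,385,222,275)},[.483,-.128,.15,-.013])
tri("h2",H,{"top":win(ims["top"],brown,385,425,180,265),"side":win(ims["side"],brown,340,425,275,325)},[.507,-.299,.03,-.012])
dk=lambda i:(i.max(2)<105)&(i[...,2]-i[...,0]<25)
S={"top":win(ims["top"],dk,225,290,160,260),"side":win(ims["side"],lambda i:i.max(2)<75,297,383,170,215)}
tri("stand",lambda q:np.r_[box(.1,.04,0,.01),[[0,-.009,.088],[0,.009,.088]]],S,[.54,.06,-.16])
tri("plate",lambda q:np.r_[box(.1,.04,0,.01)],S,[.54,.06,-.16])
gr=lambda i:(i.max(2)>135)
tri("tray",lambda q:box(.125,.065,0,.034),{"top":win(ims["top"],lambda i:i.min(2)>150,90,180,175,300),"side":win(ims["side"],lambda i:i.min(2)>125,238,335,110,160)},[.477,.37,-.1])
for p in((.5412,.0591,-.16),):
  P=rot(np.array([[0,-.009,.088],[0,.009,.088]]),p[2])+[p[0],p[1],0]
  print(proj("top",P),proj("side",P))
a=cv2.resize(ims["top"][190:220,240:280],(400,300),interpolation=cv2.INTER_CUBIC);b=cv2.resize(ims["side"][168:208,320:360],(300,300),interpolation=cv2.INTER_CUBIC)
cv2.imwrite("pics/blade.png",np.hstack([a,b]))
E
python3 m2.py
```

```text
h1 ['top', 'side'] [ 0.4854 -0.127   0.1512 -0.0171] 3.81
h1 ['top'] [ 0.4866 -0.1287  0.1379 -0.0321] 0.27
h1 ['side'] [ 0.496  -0.0991  0.1642 -0.0454] 3.79
h2 ['top', 'side'] [ 0.5095 -0.2986  0.0371 -0.0149] 3.98
h2 ['top'] [ 0.5125 -0.3044  0.0227 -0.0382] 0.71
h2 ['side'] [ 0.5213 -0.275   0.0226 -0.0452] 3.54
stand ['top', 'side'] [ 0.5414  0.0634 -0.2007] 1.59
stand ['top'] [ 0.5411  0.0643 -0.2019] 1.02
stand ['side'] [ 0.5411  0.0599 -0.1716] 1.78
plate ['top', 'side'] [ 0.5417  0.0641 -0.2018] 1.4
plate ['top'] [ 0.5411  0.0643 -0.2019] 1.02
plate ['side'] [ 0.5424  0.0638 -0.1988] 1.68
tray ['top', 'side'] [ 0.4771  0.371  -0.0964] 3.04
tray ['top'] [ 0.4766  0.3695 -0.1016] 2.09
tray ['side'] [ 0.4812  0.3901 -0.1048] 3.43
[[257.5049 204.1661]
 [250.0271 203.0037]] [[342.75   179.6653]
 [341.426  175.0701]]
```

View pics/blade.png

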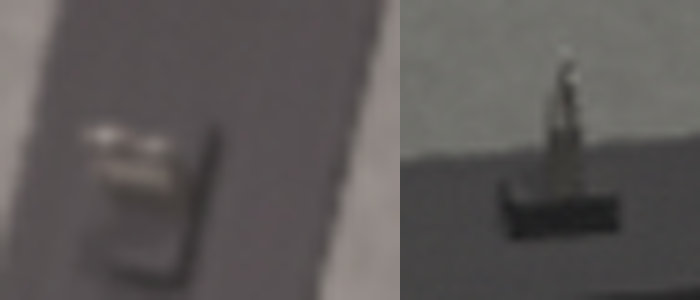

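The blade edge shows at top (248–256, 203.5) and in the side view at (342–343, 175–178). That agrees with the plate fit. Next is a helper that turns target poses into rows.

```bash
cat > go.py <<'E'
from h import *
from scipy.spatial.transform import Rotation as Ro
def plan(p,yaw,tilt=0):
    """TCP target p, handle yaw (jaw across it), tilt about handle y axis (rad)"""
    o=monitor.get_obs();w,x,y,z=o["eef_rot"];R=Ro.from_quat([x,y,z,w]);best=None
    for k in(0,np.pi):
        T=Ro.from_euler("z",yaw)*Ro.from_euler("y",tilt)*Ro.from_matrix(np.diag([1,-1,-1]))*Ro.from_euler("z",k)
        r=(R.inv()*T).as_rotvec()
        if best is None or np.linalg.norm(r)<np.linalg.norm(best):best=r
    d=R.inv().apply(np.array(p)-o["eef_pos"])
    n=max(np.linalg.norm(d)/.0625,np.degrees(np.linalg.norm(best))/10.7)
    print("t",o["time_s"].round(2),"pos",o["eef_pos"],"shift",(d/.06).round(3),"turn",(np.degrees(best)/8).round(3),"rows",round(n,1),"F",o["wrist_force"].round(1),"op",round(float(o["opening"]),3),"q6",o["q"][5].round(2))
E
python3 - <<'E'
from go import *
print(ray("top",(252.2,203.4),.088))
for y in(-.16,-.2):print(proj("side",[[.541,.062,.088]]),proj("side",[[.5411,.0643,.088]]))
plan([.4855,-.128,.15],.145)
E
```

```text
[0.5417 0.0628 0.088 ]
[[341.6364 176.6641]] [[341.3712 176.0933]]
[[341.6364 176.6641]] [[341.3712 176.0933]]Traceback (most recent call last):
  File "<stdin>", line 4, in <module>
  File "go.py", line 12, in plan
    print("t",o["time_s"].round(2),"pos",o["eef_pos"],"shift",(d/.06).round(3),"turn",(np.degrees(best)/8).round(3),"rows",round(n,1),"F",o["wrist_force"].round(1),"op",round(float(o["opening"]),3),"q6",o["q"][5].round(2))
              ^^^^^^^^^^^^^^^^^
AttributeError: 'float' object has no attribute 'round'
```

```bash
sed -i 's/o\["time_s"\].round(2)/round(float(o["time_s"]),2)/; s/o\["q"\]\[5\].round(2)/o["q"].round(2)/' go.py; python3 -c "
from go import *
plan([.4855,-.128,.15],.145)"
```

```text
t 0.7 pos [0.1477 0.5557 0.2393] shift [-8.368 -9.568  1.488] turn [ 0.001  0.    -2.899] rows 12.3 F [ 0.4 -0.1  0.2] op 1.004 q6 [ 1.1   0.18  1.61 -0.    1.35 -0.21]
```

Emit:
move_arm([
  [[-8.37,-9.57,1.49],[0,0,-2.9],100],
  [[-8.37,-9.57,1.49],[0,0,-2.9],100],
  [[-8.37,-9.57,1.49],[0,0,-2.9],100],
  [[-8.37,-9.57,1.49],[0,0,-2.9],100],
  [[-8.37,-9.57,1.49],[0,0,-2.9],100],
  [[-8.37,-9.57,1.49],[0,0,-2.9],100],
  [[-8.37,-9.57,1.49],[0,0,-2.9],100],
  [[-8.37,-9.57,1.49],[0,0,-2.9],100],
  [[-8.37,-9.57,1.49],[0,0,-2.9],100],
  [[-8.37,-9.57,1.49],[0,0,-2.9],100],
])

```text
time_s: 1.95
eef_pos: [0.4209, 0.0026, 0.1676]
eef_rot: [0.001, -0.072, 0.997, -0.0]
wrist_force: [0.3, 0.6, 0.5]
opening: 1.002
```

```bash
python3 -c "
from go import *
plan([.4855,-.128,.15],.145)"
```

```text
t 1.95 pos [0.4209 0.0026 0.1676] shift [-0.752 -2.309  0.296] turn [-0.003  0.012 -0.003] rows 2.3 F [0.3 0.6 0.5] op 1.002 q6 [-0.28 -0.1   2.05  0.    1.19 -1.99]
```

Emit:
move_arm([
  [[-0.75,-2.31,0.3],[0,0,0],100],
  [[-0.75,-2.31,0.3],[0,0,0],100],
  [[-0.75,-2.31,0.3],[0,0,0],100],
  [[-0.75,-2.31,0.3],[0,0,0],100],
  [[-0.75,-2.31,0.3],[0,0,0],100],
])

```text
time_s: 2.58
eef_pos: [0.4839, -0.1245, 0.1492]
eef_rot: [-0.0, -0.073, 0.997, 0.0]
wrist_force: [1.0, 0.6, -0.0]
opening: 0.997
```

Run:
```python
from go import *
plan([.4855,-.128,.055],.145)
im=viewer.camera("side")
for p in((.4855,-.128,.15),(.5095,-.3,.025)):
    P=rot(np.r_[box(.018,.016,.054,.074),box(.077,.016,0,.03)],p[2])+[p[0],p[1],0]
    q=proj("side",P).round().astype(int)
    for a in range(16):
        if a%8 in(1,3,5,7): cv2.circle(im,tuple(map(int,q[a])),1,(0,255,0),-1)
cv2.imwrite("pics/s2.png",cv2.resize(im[200:350,280:440],(800,600)[:2] if 0 else (640,600)))
```

```text
t 2.58 pos [ 0.4839 -0.1245  0.1492] shift [-0.019 -0.063  1.57 ] turn [ 0.007 -0.005  0.007] rows 1.5 F [ 1.   0.6 -0. ] op 0.997 q6 [-0.49  0.12  1.87  0.    1.15 -2.21]
```

View pics/s2.png

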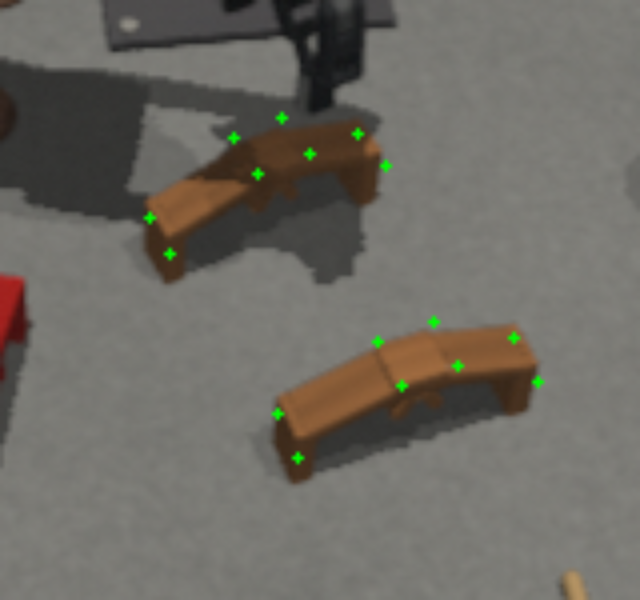

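The crop shows the predicted crown corners within about 2 px of both handles: h1 crown near (275,148) and h2 crown near (415,360) in crop pixels. I'll go down and grasp h1.

Emit:
move_arm([
  [[-0.02,-0.08,1.0],[0,0,0],100],
  [[-0.02,-0.08,1.57],[0,0,0],100],
  [[-0.02,-0.08,1.57],[0,0,0],100],
  [[-0.02,-0.08,1.57],[0,0,0],100],
  [[-0.02,-0.08,1.57],[0,0,0],20],
  [[-0.02,-0.08,1.57],[0,0,0],20],
  [[-0.02,-0.08,1.57],[0,0,0],20],
  [[-0.02,-0.08,1.57],[0,0,0],20],
  [[-0.02,-0.08,1.57],[0,0,0],20],
  [[-0.02,-0.08,1.57],[0,0,0],20],
])

```text
time_s: 3.88
eef_pos: [0.4868, -0.1306, 0.0559]
eef_rot: [0.0, -0.072, 0.997, -0.0]
wrist_force: [-0.7, 0.3, 7.1]
opening: 0.363
```

```bash
python3 -c "
from go import *
plan([.4855,-.128,.18],.145)"
```

```text
t 3.88 pos [ 0.4868 -0.1306  0.0559] shift [ 0.014  0.045 -2.068] turn [-0.003  0.005 -0.001] rows 2.0 F [-0.7  0.3  7.1] op 0.363 q6 [-0.5   0.28  1.91  0.    0.95 -2.21]
```

```bash
python3 -c "
from go import *
plan([.542,.063,.165],-.2)"
```

```text
t 3.88 pos [ 0.4868 -0.1306  0.0559] shift [-1.377  3.06  -1.818] turn [-0.002  0.006  2.47 ] rows 3.7 F [-0.7  0.3  7.1] op 0.363 q6 [-0.5   0.28  1.91  0.    0.95 -2.21]
```

Emit:
move_arm([
  [[0,0,-0.8],[0,0,0],20],
  [[0,0,-1.8],[0,0,0],20],
  [[-0.4,0.8,-1.82],[0,0,0.7],20],
  [[-0.9,1.8,-1.82],[0,0,1.5],20],
  [[-1.2,2.7,-1.82],[0,0,2.2],20],
  [[-1.38,3.06,-1.82],[0,0,2.47],20],
  [[-1.38,3.06,-1.82],[0,0,2.47],20],
  [[-1.38,3.06,-1.82],[0,0,2.47],20],
  [[-1.38,3.06,-1.82],[0,0,2.47],20],
])

```text
time_s: 5.0
eef_pos: [0.5416, 0.0621, 0.1642]
eef_rot: [-0.0, 0.1, 0.995, -0.0]
wrist_force: [-0.4, 0.6, -1.8]
opening: 0.363
```

Run:
```python
from go import *
plan([.542,.063,.091],-.2)
im=viewer.camera("side");cv2.imwrite("pics/s3.png",cv2.resize(im[100:250,250:450],(800,600)))
```

```text
t 5.0 pos [0.5416 0.0621 0.1642] shift [-0.004  0.017  1.22 ] turn [-0.002 -0.002 -0.007] rows 1.2 F [-0.4  0.6 -1.8] op 0.363 q6 [-0.1   0.2   1.75 -0.    1.2  -1.47]
```

View pics/s3.png

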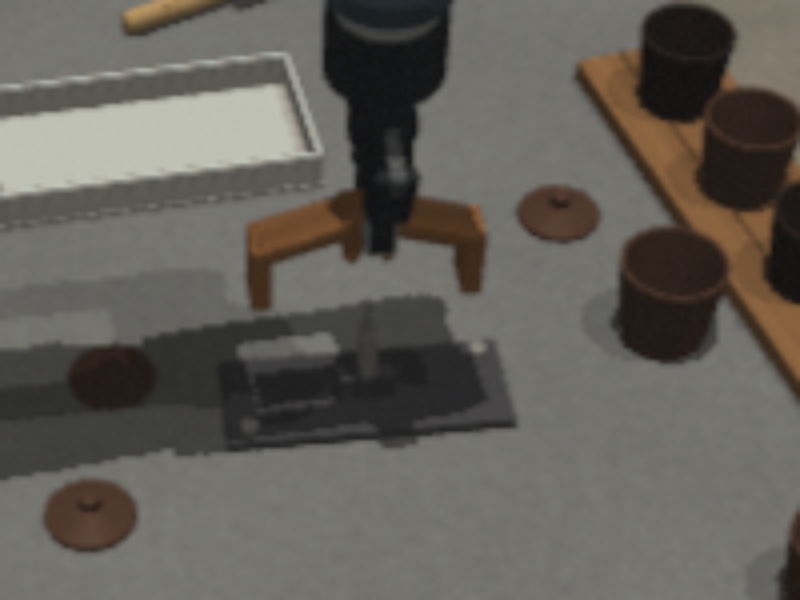

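The handle is held level over the stand, with leg bottoms at crop (260,305) and (470,290), blade tip at about (368,305) and the finger at (380,250). I'll check the along-handle offset numerically.

Run:
```python
from go import *
for s in(-.005,0,.005):
    P=rot(np.array([[-.077,-.016,-.054],[-.063,-.016,-.054],[.063,-.016,-.054],[.077,-.016,-.054],[.077,-.016,0]])+[s,0,0],-.2)+[.5416,.0621,.1642-.0019]
    print(s,((proj("side",P)-[250,100]+.5)*4).round(0).tolist())
```

```text
-0.005 [[251.0, 313.0], [272.0, 311.0], [461.0, 295.0], [482.0, 294.0], [489.0, 232.0]]
0 [[259.0, 312.0], [280.0, 310.0], [468.0, 295.0], [489.0, 293.0], [496.0, 231.0]]
0.005 [[266.0, 312.0], [287.0, 310.0], [476.0, 294.0], [497.0, 292.0], [504.0, 231.0]]
```

Emit:
move_arm([
  [[-0.08,0.02,0.0],[0,0,0],20],
  [[-0.08,0.02,0.5],[0,0,0],20],
  [[-0.08,0.02,0.9],[0,0,0],20],
  [[-0.08,0.02,1.1],[0,0,0],20],
  [[-0.08,0.02,1.19],[0,0,0],20],
  [[-0.08,0.02,1.19],[0,0,0],20],
  [[-0.08,0.02,1.19],[0,0,0],20],
])

```text
time_s: 5.92
eef_pos: [0.5475, 0.0634, 0.0939]
eef_rot: [0.001, 0.1, 0.995, 0.0]
wrist_force: [-0.1, 0.2, -2.2]
opening: 0.365
```

Run:
```python
from go import *
plan([.5465,.062,.09],-.2)
im=viewer.camera("side");cv2.imwrite("pics/s4.png",cv2.resize(im[140:215,290:390],(800,600)))
```

```text
t 5.92 pos [0.5475 0.0634 0.0939] shift [ 0.011 -0.026  0.064] turn [0.001 0.012 0.002] rows 0.1 F [-0.1  0.2 -2.2] op 0.365 q6 [-0.1   0.3   1.78  0.    1.06 -1.47]
```

Emit:
move_arm([
  [[0,0,0.03],[0,0,0],20],
  [[0,0,0.06],[0,0,0],20],
  [[0,0,0.06],[0,0,0],20],
  [[0,0,0.06],[0,0,0],20],
])

```text
time_s: 6.48
eef_pos: [0.5476, 0.0633, 0.0905]
eef_rot: [0.001, 0.1, 0.995, -0.0]
wrist_force: [-0.8, -0.3, 5.0]
opening: 0.364
```

Run:
```python
from go import *
plan([.5465,.062,.09],-.2)
```

```text
t 6.47 pos [0.5476 0.0633 0.0905] shift [ 0.013 -0.025  0.008] turn [0.001 0.013 0.002] rows 0.0 F [-0.8 -0.3  5. ] op 0.364 q6 [-0.1   0.31  1.78 -0.    1.05 -1.47]
```

Contact came at the expected height (5 N). I'll open gently and look.

Emit:
move_arm([
  [[0,0,0],[0,0,0],38],
  [[0,0,0],[0,0,0],41],
  [[0,0,0],[0,0,0],44],
  [[0,0,0],[0,0,0],48],
  [[0,0,0],[0,0,0],55],
  [[0,0,0],[0,0,0],60],
  [[0,0,0],[0,0,0],60],
  [[0,0,0],[0,0,0],60],
])

```text
time_s: 7.48
eef_pos: [0.5467, 0.0634, 0.0893]
eef_rot: [0.0, 0.1, 0.995, 0.0]
wrist_force: [-0.1, 0.0, -0.3]
opening: 0.602
```

Run:
```python
from go import *
plan([.5465,.062,.09],-.2)
im=viewer.camera("side");cv2.imwrite("pics/s5.png",cv2.resize(im[125:215,280:400],(800,600)))
```

```text
t 7.47 pos [0.5467 0.0634 0.0893] shift [-0.001 -0.024 -0.011] turn [0.    0.    0.002] rows 0.0 F [-0.1  0.  -0.3] op 0.602 q6 [-0.1   0.31  1.78  0.    1.05 -1.47]
```

View pics/s5.png

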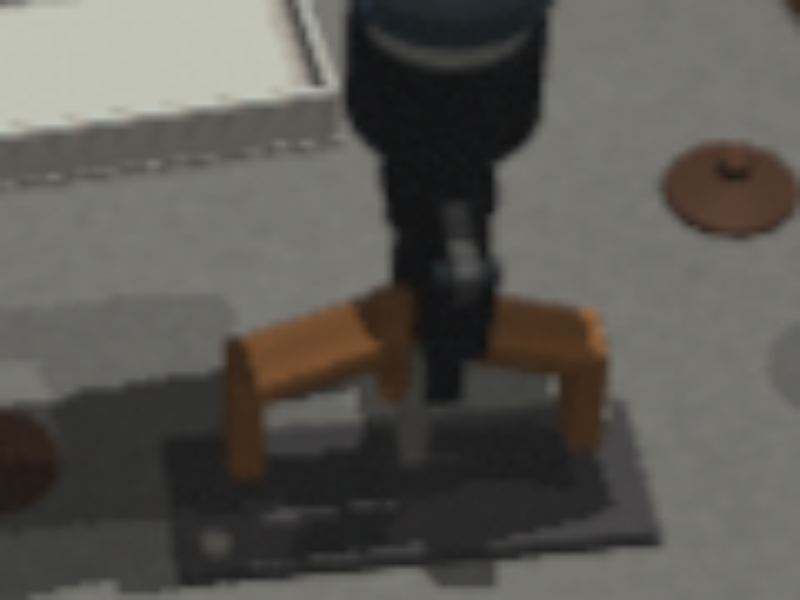

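With the fingers open the handle looks level: soles at (247,475) and (585,447), slope −0.083 against a predicted −0.082. I'll retreat and recheck.

Emit:
move_arm([
  [[0,0,-0.1],[0,0,0],65],
  [[0,0,-0.4],[0,0,0],70],
  [[0,0,-0.9],[0,0,0],75],
  [[0,0,-1.7],[0,0,0],90],
  [[0,0,-1.7],[0,0,0],100],
  [[0,0,-1.7],[0,0,0],100],
  [[0,0,-1.7],[0,0,0],100],
])

```text
time_s: 8.4
eef_pos: [0.5459, 0.0635, 0.1903]
eef_rot: [-0.001, 0.1, 0.995, -0.0]
wrist_force: [-0.5, 0.2, -0.1]
opening: 0.998
```

Run:
```python
from go import *
plan([.5095,-.301,.19],.027)
im=viewer.camera("side");cv2.imwrite("pics/s6.png",cv2.resize(im[125:215,280:400],(800,600)))
```

```text
t 8.4 pos [0.5459 0.0635 0.1903] shift [-0.611 -6.075  0.006] turn [ 0.    -0.015 -1.624] rows 5.9 F [-0.5  0.2 -0.1] op 0.998 q6 [-0.1   0.18  1.72 -0.    1.25 -1.47]
```

View pics/s6.png

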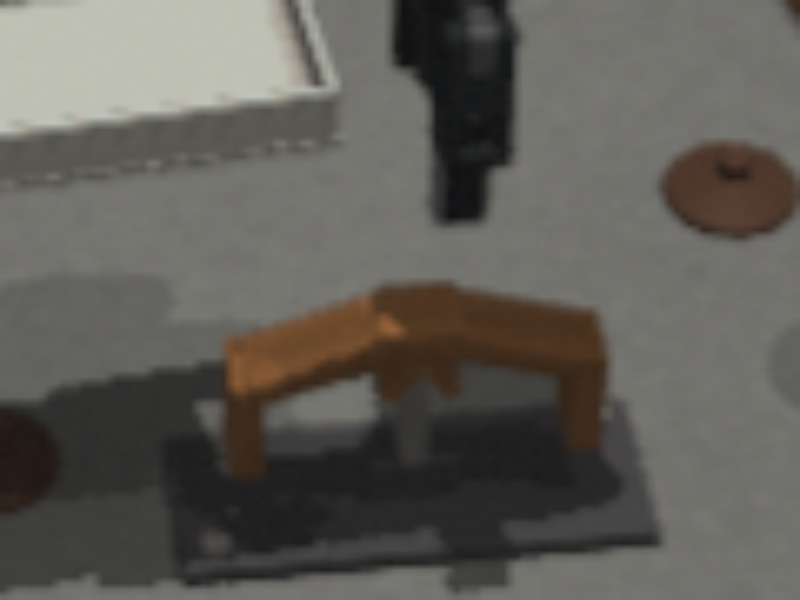

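The handle has stayed level, with soles at (247,475) and (585,447) unchanged and the notch on the blade at (415,385). So h1 is the true handle and stays there. The other one, at top (403,222), goes to the tray.

Emit:
move_arm([
  [[-0.57,-6.08,0],[0,0,-1.62],100],
  [[-0.57,-6.08,0],[0,0,-1.62],100],
  [[-0.57,-6.08,0],[0,0,-1.62],100],
  [[-0.57,-6.08,0],[0,0,-1.62],100],
  [[-0.57,-6.08,0],[0,0,-1.62],100],
  [[-0.57,-6.08,0],[0,0,-1.62],100],
  [[-0.57,-6.08,0],[0,0,-1.62],100],
  [[-0.57,-6.08,0],[0,0,-1.62],100],
  [[-0.57,-6.08,0],[0,0,-1.62],100],
  [[-0.57,-6.08,0],[0,0,-1.62],100],
])

```text
time_s: 9.7
eef_pos: [0.5082, -0.2995, 0.1913]
eef_rot: [-0.0, -0.014, 1.0, 0.0]
wrist_force: [-0.6, -0.3, 0.5]
opening: 1.0
```

Run:
```python
from go import *
plan([.507,-.301,.055],.027)
```

```text
t 9.7 pos [ 0.5082 -0.2995  0.1913] shift [ 0.021 -0.025  2.272] turn [ 0.001 -0.001  0.01 ] rows 2.2 F [-0.6 -0.3  0.5] op 1.0 q6 [-0.73  0.26  1.61  0.    1.27 -2.33]
```

Emit:
move_arm([
  [[0.02,-0.02,0.9],[0,0,0],100],
  [[0.02,-0.02,1.7],[0,0,0],100],
  [[0.02,-0.02,2.26],[0,0,0],100],
  [[0.02,-0.02,2.26],[0,0,0],100],
  [[0.02,-0.02,2.26],[0,0,0],20],
  [[0.02,-0.02,2.26],[0,0,0],20],
  [[0.02,-0.02,2.26],[0,0,0],20],
  [[0.02,-0.02,2.26],[0,0,0],20],
  [[0.02,-0.02,2.26],[0,0,0],20],
  [[0.02,-0.02,2.26],[0,0,0],20],
])

```text
time_s: 10.95
eef_pos: [0.5075, -0.3026, 0.0574]
eef_rot: [0.001, -0.013, 1.0, -0.001]
wrist_force: [-0.6, 2.4, 6.3]
opening: 0.364
```

Run:
```python
from go import *
plan([.507,-.301,.28],.027)
plan([.477,.370,.28],-.1)
```

```text
t 10.95 pos [ 0.5075 -0.3026  0.0574] shift [ 0.001  0.022 -3.71 ] turn [-0.009  0.013 -0.005] rows 3.6 F [-0.6  2.4  6.3] op 0.364 q6 [-0.74  0.44  1.69  0.    1.02 -2.34]
t 10.95 pos [ 0.5075 -0.3026  0.0574] shift [ 0.207 11.215 -3.724] turn [-0.008  0.014  0.905] rows 11.3 F [-0.6  2.4  6.3] op 0.364 q6 [-0.74  0.44  1.69  0.    1.02 -2.34]
```

Emit:
move_arm([
  [[0,0,-1.0],[0,0,0],20],
  [[0,0,-2.0],[0,0,0],20],
  [[0,0,-3.0],[0,0,0],20],
  [[0,0.5,-3.7],[0,0,0],20],
  [[0.05,1.5,-3.7],[0,0,0.1],20],
  [[0.1,2.5,-3.7],[0,0,0.2],20],
  [[0.1,3.5,-3.7],[0,0,0.3],20],
  [[0.1,4.5,-3.7],[0,0,0.4],20],
  [[0.1,5.5,-3.7],[0,0,0.5],20],
  [[0.1,6.5,-3.7],[0,0,0.5],20],
])

```text
time_s: 12.2
eef_pos: [0.4899, 0.0894, 0.2783]
eef_rot: [0.001, 0.022, 1.0, -0.0]
wrist_force: [1.1, 0.4, -2.1]
opening: 0.363
```

Run:
```python
from go import *
plan([.477,.370,.28],-.1)
```

```text
t 12.2 pos [0.4899 0.0894 0.2783] shift [ 0.42   4.663 -0.03 ] turn [-0.     0.008  0.402] rows 4.5 F [ 1.1  0.4 -2.1] op 0.363 q6 [-0.06 -0.03  1.75 -0.    1.42 -1.59]
```

Emit:
move_arm([
  [[0.1,0.9,0],[0,0,0.1],20],
  [[0.2,1.9,0],[0,0,0.2],20],
  [[0.3,2.9,0],[0,0,0.3],20],
  [[0.4,3.8,0],[0,0,0.4],20],
  [[0.42,4.6,0],[0,0,0.4],20],
  [[0.42,4.66,0],[0,0,0.4],20],
  [[0.42,4.66,1.0],[0,0,0.4],20],
  [[0.42,4.66,2.0],[0,0,0.4],20],
  [[0.42,4.66,2.0],[0,0,0.4],20],
  [[0.42,4.66,2.0],[0,0,0.4],20],
])

```text
time_s: 13.45
eef_pos: [0.4787, 0.3682, 0.1602]
eef_rot: [0.001, 0.05, 0.999, 0.001]
wrist_force: [0.2, 0.7, -1.0]
opening: 0.366
```

Run:
```python
from go import *
plan([.477,.370,.0645],-.1)
im=viewer.camera("side");cv2.imwrite("pics/s7.png",cv2.resize(im[80:230,220:420],(800,600)))
```

```text
t 13.45 pos [0.4787 0.3682 0.1602] shift [0.036 0.025 1.595] turn [0.01  0.018 0.002] rows 1.5 F [ 0.2  0.7 -1. ] op 0.366 q6 [ 0.46  0.32  1.6  -0.    1.21 -1.01]
```

View pics/s7.png

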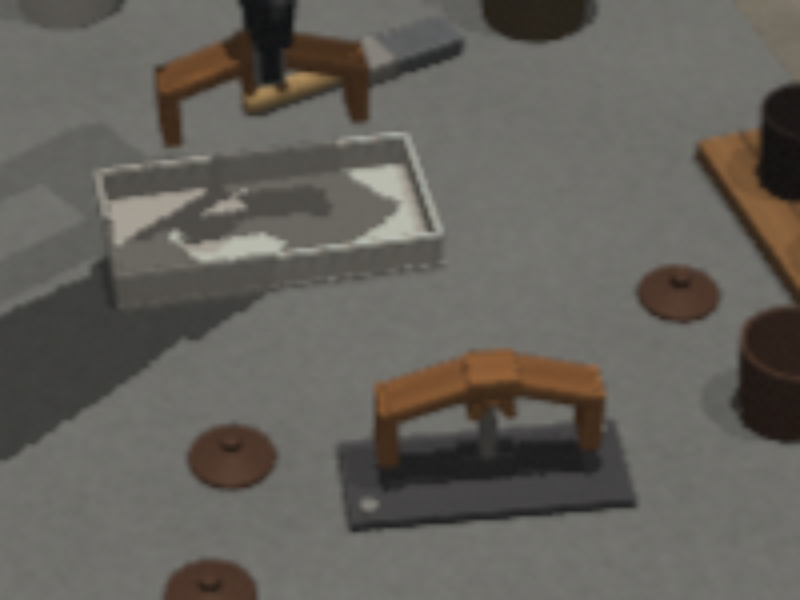

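The first handle is still level at (490,400). The second is held level above the tray, whose centre is about (270,215). I'll lower it.

Emit:
move_arm([
  [[0.03,0.02,0.6],[0,0,0],20],
  [[0.03,0.02,1.2],[0,0,0],20],
  [[0.03,0.02,1.48],[0,0,0],20],
  [[0.03,0.02,1.57],[0,0,0],20],
  [[0.03,0.02,1.6],[0,0,0],20],
  [[0.03,0.02,1.6],[0,0,0],20],
  [[0.03,0.02,1.6],[0,0,0],20],
])

```text
time_s: 14.38
eef_pos: [0.4763, 0.3697, 0.0627]
eef_rot: [0.001, 0.05, 0.999, 0.0]
wrist_force: [0.2, -1.2, -2.2]
opening: 0.362
```

Run:
```python
from go import *
plan([.477,.370,.0624],-.1)
```

```text
t 14.38 pos [0.4763 0.3697 0.0627] shift [-0.011  0.006  0.005] turn [0.006 0.01  0.006] rows 0.0 F [ 0.2 -1.2 -2.2] op 0.362 q6 [ 0.46  0.45  1.65 -0.    1.04 -1.01]
```

Not yet in contact (−2.2 N), so I'll creep down a little more.

Emit:
move_arm([
  [[0,0,0.02],[0,0,0],20],
  [[0,0,0.04],[0,0,0],20],
  [[0,0,0.04],[0,0,0],20],
])

```text
time_s: 14.75
eef_pos: [0.4766, 0.3702, 0.062]
eef_rot: [0.001, 0.049, 0.999, 0.001]
wrist_force: [-5.2, -1.6, 13.3]
opening: 0.363
```

Contact at 13 N. I'll release and retreat.

Emit:
move_arm([
  [[0,0,0.03],[0,0,0],40],
  [[0,0,0.03],[0,0,0],46],
  [[0,0,0.03],[0,0,0],55],
  [[0,0,0.03],[0,0,0],62],
  [[0,0,0],[0,0,0],66],
  [[0,0,-0.4],[0,0,0],70],
  [[0,0,-0.9],[0,0,0],75],
  [[0,0,-1.8],[0,0,0],80],
  [[0,0,-2.7],[0,0,0],80],
  [[0,0,-3.4],[0,0,0],80],
])

```text
time_s: 16.0
eef_pos: [0.476, 0.3696, 0.2662]
eef_rot: [0.001, 0.05, 0.999, 0.001]
wrist_force: [0.3, 0.4, -0.6]
opening: 0.802
```

Emit:
move_arm([
  [[0,0,0],[0,0,0],80],
  [[0,0,0],[0,0,0],80],
  [[0,0,0],[0,0,0],80],
  [[0,0,0],[0,0,0],80],
])

```text
time_s: 16.5
eef_pos: [0.4751, 0.3691, 0.2617]
eef_rot: [-0.001, 0.05, 0.999, -0.001]
wrist_force: [0.1, -0.9, 0.5]
opening: 0.802
```

Run:
```python
from go import *
im=viewer.camera("side");cv2.imwrite("pics/s8.png",cv2.resize(im[80:230,220:420],(800,600)))
```

```text
(no output)
```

View pics/s8.png

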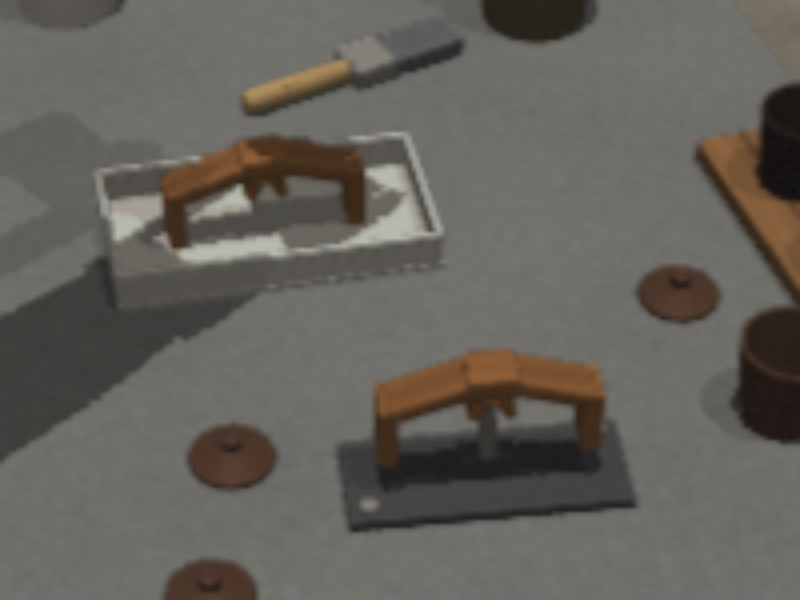

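The second handle stands upright inside the tray, with feet at (177,240) and (353,218). The first is level on the edge at (490,400). Handing in.

```bash
python3 -c "
from bench import workorder
print(workorder.hand_in())"
```

```text
the job is handed in; nothing more can be done
None
```

I handed the job in at about 16.6 s of robot time: the true handle is balanced level on the knife edge and the other stands upright in the white reject tray.

- **True handle:** this is the one that started nearer the stand. I hung it by its notch and let go, and it stayed level for about 9 s. Its sole line had a slope of −0.083 in the picture against −0.082 predicted for level.
- **Lopsided handle:** I never hung the second handle on the edge. I took it as the lopsided one because the first stayed level, so that rests on exactly one of the two being weighted.
- **Last checks:** the final side picture shows both handles in place and the gripper clear of them. Setting the second handle down pushed with about 13 N, the highest wrist-force reading I saw. The red and pink look-alikes were left alone.
- **What disagreed:** the first handle's notch sat about 5 mm along its length from where my second position fit had put it. I corrected that before lowering it onto the edge.

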